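Half-light reading of a gear on the light-sensor rig

TASK

Lift the large toothed gear with the tall hub off the freely spinning parts turntable and set it down flat in the round nest of the light-sensor rig, without dropping it. Then, once the gear is seated and let go, slide the rig's sprung shutter by its upright tab to half travel (the long middle rib) and finish while still holding it there with the gripper: do not let go at the end, and never run the shutter to its open stop. Keep the shutter shut until the gear is seated, keep the other two parts lying on the turntable, and leave everything else on the table where it is.

Things in the scene. Friction and masses are not known exactly. Their poses are not given: they have to be found in the camera images.
- gear: The large gear, blue plastic, about 50 g: a toothed disc 56 mm in diameter and 10 mm thick with a plain round hub 22 mm in diameter on its top, hub top 38 mm above the underside. Origin at the centre of the underside, z up along the hub. Starts lying flat on the turntable, hub up, about 60 mm from the turntable's axis, in any of three places.
- pinion: The small gear, same blue plastic: toothed disc 36 mm in diameter, 10 mm thick, hub 16 mm in diameter, 24 mm high overall. Origin at the centre of the underside. Stays on the turntable.
- pulley: The toothless grooved pulley, same blue plastic: 56 mm in diameter, 22 mm high, no hub. Origin at the centre of the underside. Stays on the turntable.
- turntable: Parts turntable: black fixed foot 130 mm in diameter carrying a grey disc 210 mm in diameter that spins freely about the vertical; the disc's top is 31 mm above the table. Origin on the axis, at table height.
- rig: Light-sensor rig, fixed to the table: aluminium base plate 220 (its x) by 170 (its y) mm, 10 mm thick, origin at the centre of the underside. Across its -x end stands a grey lamp box 50 mm (x) by 164 mm (y), top 55 mm above the table, with a window towards the nest at +x; at the +x end a black sensor block reaches 32 mm above the table, from x +83 to +105 mm. Its yaw varies up to about 30 degrees either way.
- nest_floor (a point): Centre of the nest's floor, 20 mm along rig +x from the rig's origin and 10 mm above the table; axes as the rig's. The nest is a black ring on the base plate, inside diameter 64 mm, outside 74 mm, 7 mm high; the gear sits in it flat on the base plate with 4 mm to spare all round.
- shutter (a joint): Travel of the shutter in m: 0 = shut (start), 0.060 = open stop, half travel = 0.030. It grows along rig +y. A spring pulls it shut: about 4 N at 0, 10 N at half, 16 N at the open stop; it snaps shut when let go.
- shutter_tab (a point): Centre of the top of the shutter's upright dark steel tab, 101 mm above the table when the rig stands on it; moves with the shutter, axes as the rig's. The tab is 12 mm thick along rig y (the sliding direction), 22 mm wide along rig x, and stands free for 35 mm below its top, above a 24 mm square carriage. A horizontal guide rod of 6 mm (top 64 mm above the table) runs along rig y beneath; its end brackets, 69 mm high, are 76 mm either side of the rig's middle.
- half_mark (a point): Point fixed on the rig where the tab's top centre stands at half travel (to 1 mm in height); in line with the long middle one of three white ribs on the lamp box's top, the short ribs marking shut and open.
- motor: Bystander: grey motor block with black shaft end, 74 by 34 by 32 mm high, lying in the middle of the table; origin under its middle.
- gamepad: Bystander: grey hand controller with two thumb sticks, about 100 by 165 by 52 mm high, on the right side of the table; origin under its middle.
- beam: Bystander: perforated dark plate 160 by 40 by 10 mm, at the far side in the middle; origin under its middle.
- screwdriver: Bystander: red-handled screwdriver lying on the left side of the table; origin at table height near its middle.
- battery: Bystander: black battery pack 85 by 45 by 30 mm high, in the middle of the table nearer the robot; origin under its middle.
Things that resemble listed ones, but are neither listed nor needed, are in the scene too. Leave any green or turquoise look-alike of the gear alone.

How it is judged (in metres and radians):
On the way, in this order (a step that is already met when the one before it is completed fails the run):
1. the large gear is lifted clear of the turntable, the shutter still shut (height (world z) of gear above 0.05 m and contact force between gear and turntable below 0.05 N and value of joint shutter below 0.008 m), for 0.2 s.
2. the gear sits flat in the nest, let go, the shutter still shut (horizontal distance between gear and nest_floor below 0.007 m and z of gear in the frame of nest_floor between -0.003 and 0.003 m and angle between gear's own z axis and vertical below 0.07 rad and contact force between the fingers and gear below 0.2 N and linear speed of gear below 0.02 m/s and value of joint shutter below 0.008 m), for 0.2 s.
3. the shutter is held steady at half travel by the gripper (value of joint shutter between 0.024 and 0.036 m and velocity of joint shutter between -0.01 and 0.01 m/s and contact force between the fingers and shutter above 3 N), for 0.5 s.
At the end, for the whole second after the job is handed in: The fingers hold the shutter (more than 3 N) at 30 mm of its 60 mm travel, within 6 mm and steady (under 10 mm/s); the large gear lies flat in the nest (within 7 mm of its centre, 3 mm in height, 0.07 rad), untouched by the fingers; the small gear and the pulley lie flat on the turntable (all of step 3 and horizontal distance between gear and nest_floor below 0.007 m and z of gear in the frame of nest_floor between -0.003 and 0.003 m and angle between gear's own z axis and vertical below 0.07 rad and contact force between the fingers and gear below 0.2 N and horizontal distance between each of pinion, pulley and turntable below 0.105 m and height (world z) of each of pinion, pulley above 0.026 m and angle between each of pinion, pulley's own z axis and vertical below 0.1 rad); the arm keeps its last pose, push and grip.
It fails at once if the shutter is opened more than 10 mm while the gear is not seated in the nest (value of joint shutter above 0.01 m and not (horizontal distance between gear and nest_floor below 0.007 m and z of gear in the frame of nest_floor between -0.003 and 0.003 m and angle between gear's own z axis and vertical below 0.07 rad)).
It fails at once if the shutter is run to its open stop (beyond 55 mm of 60) (value of joint shutter above 0.055 m).
It fails at once if the gear is dropped (moves faster than 0.6 m/s out of the fingers) (linear speed of gear above 0.6 m/s and contact force between the fingers and gear below 0.01 N).
It fails at once if the small gear or the pulley leaves the turntable (height (world z) of any of pinion, pulley below 0.02 m).
It fails at once if a bystander is moved more than 25 mm (distance of any of motor, gamepad, beam, screwdriver, battery from where it was at the start of the episode above 0.025 m).
It also fails if it takes over 58 s, if anything falls off the work surface, if the arm or the gripper's body presses on something with over 40 N, if the wrist force passes 120 N, or if a joint passes its speed limit or range.

ROBOT

A 6-joint arm with a two-finger parallel gripper is mounted at the origin on the work surface. World frame = base frame: x ahead of the robot, y to its left, z up, the work surface at z = 0. Lengths are in mm, angles in rad, forces in N, time in s.
With the tool pointing down it reaches from about 350 to 875 mm from the base axis. Payload 4.2 kg.
Tool frame: the origin (TCP) lies midway between the tips of the shut fingers; the grasp point (between the pads) lies 19 mm behind it (arm.tcp_to_grasp is the distance from the TCP to the grasp point, in mm); z points along the fingers, y is the line along which they close (so a half turn about z gives the same grasp; the last joint's range is limited). The gripper opens to 85 mm and grips with 20 to 120 N. Pads are 22 mm wide; open, the fingers measure 114 mm over their backs; the gripper's body (76 mm by 85 mm) begins 54 mm behind the grasp point. The pads swing forward as they close: fully open they stand 13 mm farther back than shut.
Start: joints at [-0.968, 0.385, 0.008, 0, -1.194, -0.259], TCP at [210.682, -588.398, 231.312] pointing down, gripper open.
Joint ranges: [-3.14, 3.14], [-1.21, 2.06], [-1.07, 1.41], [-3.16, 2.05], [-2.99, -0.16], [-3.1, 3.1]. Speed limits (rad/s): [2.79, 2.79, 3.14, 3.14, 3.14, 3.14].

INTERFACE

Orientations are given as a unit quaternion [x, y, z, w].
In Python, from bench import arm gives the robot as it stands.
- The arm moves only by the tool arm_command, never from a script. Its argument "rows" is a list of rows, each a list of 2 entries, a list of its own where there are three numbers: the shift along the tool's x, y, z as a fraction of full scale, then the turn, a rotation vector about the tool's x, y, z as a fraction of full scale. In form: [[[x, y, z], [wx, wy, wz]], ...]. A call has 1 to 5 rows; each row is the pose to reach, as a shift and turn from the pose commanded when the call began, along the tool's axes at that moment, turning the shorter way round; what a row does not reach only later rows make up. Full scale, the value 1, is 0.25 m for a shift and 180 degrees for a turn. A row lasts 1/10 s, in which the tool goes at most 50 mm and 8.59 degrees, less where a joint would pass 70% of its speed; a pose out of reach is approached as far as the arm can. A call with a number of a shift or a turn outside -1 to 1 is refused whole. A call with a gripper value outside its range is refused whole. "grip" is the opening, from 0 (shut) to 1 (fully open), set as the call begins (left out, the last holds). The fingers move at their own pace and stop on an object; the grip force is fixed at half the most. Time passes only in rows, so rows that repeat a pose let the fingers close. It gives the time, the measured TCP pose, the force, the opening and the grip force at its end, in the units of the state.
- arm.read_state(): the state, without advancing time (a new reading comes with each control period).
- arm.get_image(name): name is "scene" or "top" or "wrist"; returns (picture, depth): 384x512x3 uint8, blue, green, red; 384x512 float32, mm along the optical axis (not along the pixel's ray), 0 where there is no reading.
- arm.camera_info(name): a dict with "fx", "fy", "cx", "cy" (pixels), "extrinsics" (4x4, takes a point from camera to world coordinates). Camera axes: x right, y down, z forward; pixel columns grow to the right and rows downward; lengths in mm; the calibration is good to about 2 mm. A picture is of the moment at which its call begins: read the wrist's pose just before it. camera_info takes no time and is no camera call; for the wrist camera it gives the pose at the moment of the call.
- arm.job_done(): hands the job in; it is judged then, once.
Trained networks look in the newest picture that a camera, given by its name, has taken for a name from the list of things; names that differ only in an ending like _2 or _b are one class to them, and where a whole thing is asked for, a point or a joint stands for the part that bears it (a point fixed in the world has none). Each returns a list of dicts, best first, with "score" (0 to 1); they miss things now and then, are a little off and sometimes report something else, mostly with a low value. They report only what shows in the picture. A call takes as long as a camera call. They do not tell look-alikes from the thing itself.
- arm.spot_in(camera, query): "position" ([column, row] in pixels, amid what is visible of it).
The state is a dict: "clock": time; "joints": joint angles; "joint_vel": joint speeds; "joint_efforts": joint torques, N m; "position": TCP position; "ee_rot": TCP orientation; "contact_force": force on the tool from outside, world axes, zero at the start; "wrist_torque": the same for the moment, N m; "gripper_width": finger opening in mm; "grasp_force": force on a finger pad.
Only numpy, scipy, OpenCV 4.12 (cv2) and the standard library are available. Lean on these libraries where they do the work, as an engineer would, in place of code of your own. Each camera call takes 0.05 s, during which the arm holds its last target. There are 200 camera calls.

## Working session

There is one attempt and no reset: what is moved stays moved. The work goes in short steps, Python scripts to look and compute and a tool call to move; the robot and the scene stay as the last step left them, time stands still between calls to the robot, and variables do not carry over. Pictures are saved under pics/ and viewed, at most 10 in all, crops included, and the job is handed in when it is done.

Besides the shell and the picture viewer there is one more tool, called after "Request:" as a command line: name --argument value ..., lists and objects as JSON in quotes. arm_command: Moves the arm, as the interface text tells. Shift numbers are shares of 0.25 m and turn numbers shares of 180 degrees, none past 1 either way. Its arguments: {"type":"object","properties":{"rows":{"type":"array","items":{"type":"array"}},"grip":{"type":"number"}},"required":["rows"]}

```bash
mkdir -p pics; ls; cat > h.py <<'E'
import numpy as np, cv2
from scipy.spatial.transform import Rotation as R
from bench import arm
def w(cam,u,v,d,info=None):
    i=info or arm.camera_info(cam)
    p=np.array([(u-i['cx'])/i['fx']*d,(v-i['cy'])/i['fy']*d,d,1])
    return (np.array(i['extrinsics'])@p)[:3]
def cloud(cam,dep,info=None):
    i=info or arm.camera_info(cam)
    v,u=np.mgrid[:dep.shape[0],:dep.shape[1]]
    P=np.stack([(u-i['cx'])/i['fx']*dep,(v-i['cy'])/i['fy']*dep,dep,np.ones_like(dep)],-1)
    P=P@np.array(i['extrinsics']).T
    P[dep<=0]=np.nan
    return P[...,:3]
def delta(pos,rot=None):
    "shift and turn in tool fractions to target from state"
    s=arm.read_state(); Rt=R.from_quat(s['ee_rot'])
    d=Rt.inv().apply(np.array(pos)-s['position'])/250
    t=(Rt.inv()*rot).as_rotvec()/np.pi if rot is not None else np.zeros(3)
    return d.round(4),t.round(4)
def down(yaw):
    "tool z down, tool y at world angle yaw"
    y=np.array([np.cos(yaw),np.sin(yaw),0]);z=np.array([0,0,-1.]);x=np.cross(y,z)
    return R.from_matrix(np.c_[x,y,z])
E
python3 - <<'E'
from h import *
for c in ['top','scene']:
    im,d=arm.get_image(c); cv2.imwrite(f'pics/{c}0.png',cv2.resize(im,(800,600))if c=='top' else im)
    np.savez(f'{c}0.npz',im=im,d=d)
    P=cloud(c,d)
    for q in ['gear','turntable','rig','shutter_tab','nest_floor','half_mark']:
        for r in arm.spot_in(c,q)[:3]:
            u,v=map(int,np.round(r['position'])); print(c,q,round(r['score'],2),u,v,P[v,u].round())
print(arm.read_state()['ee_rot'],arm.read_state()['clock'],arm.tcp_to_grasp)
E
```

```text
pics
top gear 0.63 143 211 [542. 426.  26.]
top gear 0.56 148 240 [427. 407.  12.]
top gear 0.53 145 189 [630. 422.  19.]
top turntable 0.62 198 218 [515. 207.  31.]
top rig 0.75 320 212 [ 540. -278.   15.]
top rig 0.26 322 230 [ 470. -271.   99.]
top shutter_tab 0.54 320 230 [ 470. -263.  102.]
top shutter_tab 0.3 201 202 [576. 190.  72.]
top nest_floor 0.92 319 216 [ 524. -275.    9.]
top half_mark 0.62 316 208 [ 556. -263.   12.]
scene gear 0.71 301 234 [583. 209.  49.]
scene gear 0.59 361 285 [537. 452.  19.]
scene gear 0.55 380 270 [438. 432.   7.]
scene turntable 0.81 321 234 [512. 228.  31.]
scene rig 0.67 245 175 [ 547. -255.    8.]
scene shutter_tab 0.42 262 158 [ 462. -252.   69.]
scene nest_floor 0.94 246 174 [ 541. -258.   10.]
scene half_mark 0.89 246 176 [ 554. -233.   18.]
[-1.71074693e-01  9.85258061e-01 -5.02113619e-05  1.53854261e-05] 0.7 18.700000000000003
```

View pics/top0.png

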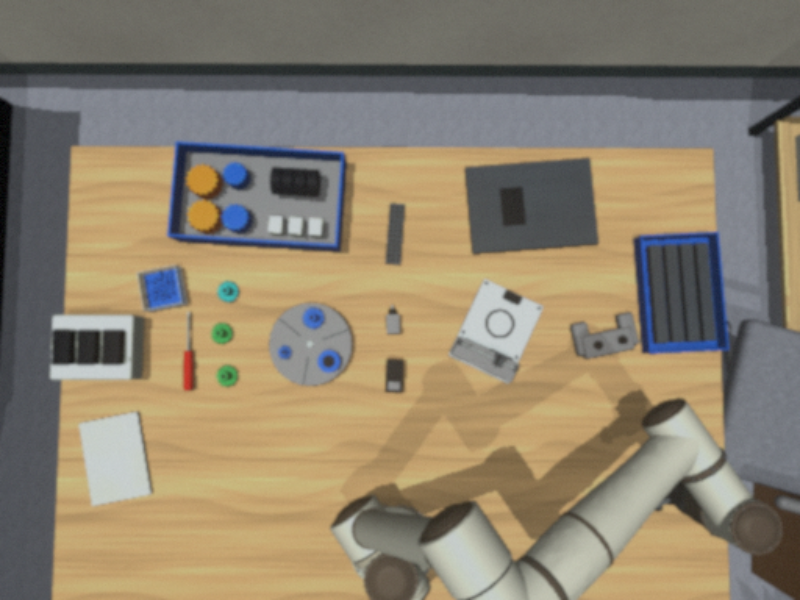

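View pics/scene0.png

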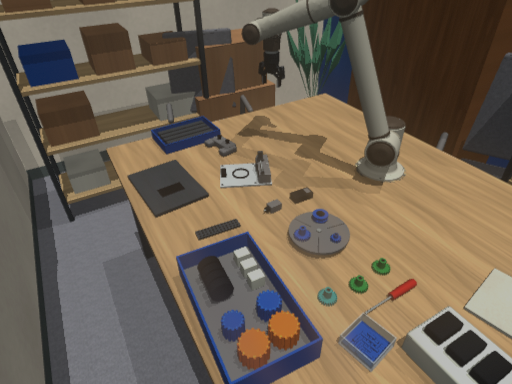

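The top view (800x600) shows the turntable at (311,344). It carries blue parts at (314,317), (285,352) and (329,361). The rig is at (497,330), with its lamp box to the lower left and the sensor block to the upper right, so its yaw is about -24°. Look-alikes for the gear are the green/turquoise parts at (228,292), (222,333) and (228,376), and the blue and orange discs in the bin at (235,175), (236,218), (203,180) and (203,216). The pulley at (329,361) and pinion at (285,352) could also be confused with it. I expect the gear at (314,317), where the top reads about 72 mm.

```bash
python3 - <<'E'
from h import *
z=np.load('top0.npz');P=cloud('top',z['d']);im=z['im'];hsv=cv2.cvtColor(im,cv2.COLOR_BGR2HSV)
r=np.hypot(P[...,0]-515,P[...,1]-207)<125
m=((hsv[...,1]>110)&(abs(hsv[...,0].astype(int)-112)<15)&r).astype(np.uint8)
n,l,st,c=cv2.connectedComponentsWithStats(m)
for k in range(1,n):
    q=P[l==k]
    if len(q)>15: print(len(q),c[k].round(1),np.nanmedian(q,0).round(),np.nanpercentile(q[:,2],[50,90,98]).round(), 'top',q[q[:,2]>np.nanmax(q[:,2])-8].mean(0).round(1))
q=P[r&(abs(P[...,2]-31)<4)]; print('disc',((q.max(0)+q.min(0))/2).round(1))
box=P[(abs(P[...,2]-55)<5)&(P[...,0]>380)&(P[...,0]<640)&(abs(P[...,1]+280)<160)]
(rc)=cv2.minAreaRect(box[:,:2].astype(np.float32));print('lamp',rc)
pl=P[(abs(P[...,2]-10)<4)&(P[...,0]>400)&(P[...,0]<700)&(abs(P[...,1]+280)<160)]
print('plate',cv2.minAreaRect(pl[:,:2].astype(np.float32)),len(pl))
tab=P[(P[...,2]>88)&(P[...,2]<110)&(P[...,0]>400)&(P[...,0]<600)&(abs(P[...,1]+280)<100)]
print('tab',tab.mean(0),len(tab),cv2.minAreaRect(tab[:,:2].astype(np.float32)))
cv2.imwrite('pics/crop.png',cv2.resize(im[180:260,160:245],None,fx=6,fy=6,interpolation=cv2.INTER_CUBIC))
ci=arm.camera_info('wrist');s=arm.read_state();T=R.from_quat(s['ee_rot'])
E=np.array(ci['extrinsics']);print('cam in tool',T.inv().apply(E[:3,3]-s['position']),(T.inv().as_matrix()@E[:3,:3]).round(2),ci['fx'])
E
```

```text
130 [200.1 203.2] [572. 195.  41.] [41. 67. 72.] top [573.5 196.5  70.6]
43 [181.8 225. ] [487. 267.  44.] [44. 56. 63.] top [487.3 264.8  59.4]
120 [210.4 230.7] [466. 153.  53.] [53. 57. 59.] top [471.4 154.9  58.4]
disc [507.5 203.2  31. ]
lamp ((474.5536804199219, -235.84739685058594), (163.5611572265625, 54.751365661621094), 64.85236358642578)
plate ((549.3988647460938, -280.9490966796875), (297.91845703125, 317.6733093261719), 0.17806202173233032) 1409
tab [ 468.38827926 -265.51953478  100.64441831] 21 ((468.4034118652344, -266.0301513671875), (11.706034660339355, 20.07012367248535), 60.354713439941406)
cam in tool [ 7.09883028e+01  2.20877833e-02 -1.41796653e+02] [[ 0.   -0.96 -0.28]
 [ 1.    0.    0.  ]
 [-0.   -0.28  0.96]] 294.76064867853955
```

View pics/crop.png

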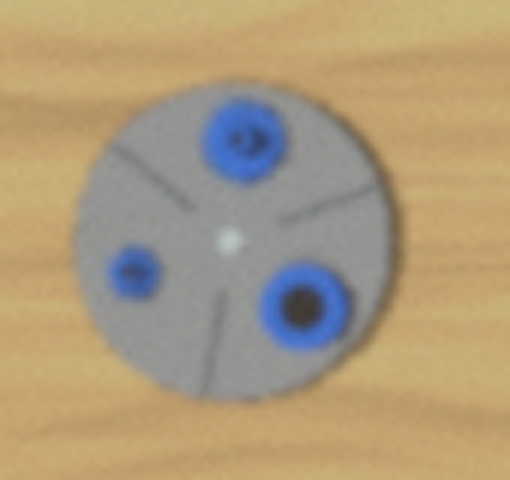

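The crop confirms the gear. The top part at (245,140) has a toothed rim and tall hub, with its top at about 71 mm (expected 69). The other two are the hollow pulley at (305,305) and the small pinion at (135,272). The lamp box gives a rig yaw of about -25°. Next is a closer look at the rig with the wrist camera, with the tool's y along rig y.

```bash
python3 - <<'E'
from h import *
print(delta([555,-270,250],down(np.radians(65))))
E
```

```text
(array([-1.7259,  0.7348, -0.0746]), array([-0.    ,  0.    ,  0.2483]))
```

Request:
arm_command --rows '[[[-0.18,0.08,0],[0,0,0.04]],[[-0.36,0.16,0],[0,0,0.08]],[[-0.54,0.24,0],[0,0,0.12]],[[-0.72,0.32,-0.04],[0,0,0.16]],[[-0.9,0.38,-0.07],[0,0,0.2]]]' --grip 0.5

```text
clock: 1.2
position: [391.5, -421.5, 249.5]
ee_rot: [0.144, 0.99, -0.0, 0.0]
contact_force: [0.1, -0.8, 0.0]
gripper_width: 42.6
grasp_force: 0.0
```

```bash
python3 - <<'E'
from h import *
print(arm.read_state()['position'],delta([555,-270,250],down(np.radians(65))))
E
```

```text
[ 391.47803656 -421.47348559  249.52564522] (array([-0.4539,  0.7674, -0.0019]), array([-0.0001,  0.0001,  0.0467]))
```

Request:
arm_command --rows '[[[-0.1,0.16,0],[0,0,0.02]],[[-0.2,0.32,0],[0,0,0.047]],[[-0.3,0.5,0],[0,0,0.047]],[[-0.4,0.68,0],[0,0,0.047]],[[-0.454,0.767,0],[0,0,0.047]]]'

```text
clock: 1.7
position: [555.5, -268.2, 248.8]
ee_rot: [0.213, 0.977, 0.0, 0.0]
contact_force: [-0.4, -0.1, -0.1]
gripper_width: 42.8
grasp_force: 0.0
```

Request:
arm_command --rows '[[[0,0,0],[0,0,0]],[[0,0,0],[0,0,0]]]'

```text
clock: 1.9
position: [553.5, -270.4, 248.5]
ee_rot: [0.214, 0.977, -0.0, -0.0]
contact_force: [0.5, -0.9, 0.5]
gripper_width: 42.3
grasp_force: 0.0
```

```bash
python3 - <<'E'
from h import *
info=arm.camera_info('wrist'); im,d=arm.get_image('wrist'); print(arm.read_state()['position'])
cv2.imwrite('pics/w1.png',im); P=cloud('wrist',d,info); np.savez('w1.npz',im=im,d=d,P=P)
def sel(lo,hi,c,r): return P[(P[...,2]>lo)&(P[...,2]<hi)&(np.hypot(P[...,0]-c[0],P[...,1]-c[1])<r)]
b=sel(51,59,(474,-236),105); print('lamp',cv2.minAreaRect(b[:,:2].astype(np.float32)),len(b),np.median(b[:,2]))
pl=sel(7,13,(552,-272),150); print('plate',cv2.minAreaRect(pl[:,:2].astype(np.float32)),len(pl),np.median(pl[:,2]))
t=sel(96,106,(468,-266),30); print('tab',cv2.minAreaRect(t[:,:2].astype(np.float32)),len(t),t.mean(0))
m=((im.max(2)<70)&(abs(P[...,2]-14)<8)&(np.hypot(P[...,0]-570,P[...,1]+281)<60))
q=P[m]; (c,r)=cv2.minEnclosingCircle(q[:,:2].astype(np.float32)); print('ring',c,r,q.mean(0),((q.max(0)+q.min(0))/2),len(q))
E
```

```text
[ 552.89494459 -271.06013489  248.70202301]
lamp ((473.2254943847656, -231.605224609375), (164.01937866210938, 55.08415222167969), 64.63214111328125) 6044 54.0863834277655
plate ((568.2327880859375, -276.73345947265625), (169.98402404785156, 163.8538360595703), 64.77059173583984) 13796 9.045936431713102
tab ((467.32843017578125, -261.92144775390625), (11.475064277648926, 21.605831146240234), 63.88174819946289) 321 [ 467.27815346 -261.77399738   99.99366701]
ring (574.6207885742188, -281.3443298339844) 51.55616760253906 [ 564.06395704 -275.37707567   16.22866385] [ 575.7975376  -278.29829243   15.27956333] 495
```

View pics/w1.png

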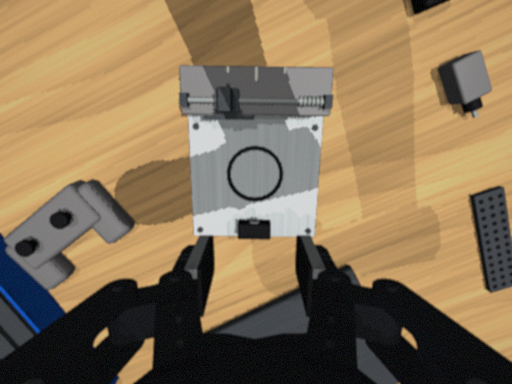

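The wrist view shows the rig upright in the image: nest ring centred near (255,173), tab at (228,100), ribs on the lamp box, spring at (312,101). I'll fit the ring in the metric plane.

```bash
python3 - <<'E'
from h import *
z=np.load('w1.npz');im,P=z['im'],z['P']
m=((im.max(2)<70)).astype(np.uint8); m[:140]=0;m[210:]=0;m[:,:220]=0;m[:,290:]=0
v,u=np.nonzero(m); q=P[v,u]; print(len(q),q[:,2].min(),q[:,2].max())
c,r=cv2.minEnclosingCircle(q[:,:2].astype(np.float32));print(c,r)
A=np.c_[2*q[:,:2],np.ones(len(q))];s=np.linalg.lstsq(A,(q[:,:2]**2).sum(1),rcond=None)[0];print(s[:2],np.sqrt(s[2]+s[0]**2+s[1]**2))
n=s[:2];a=np.radians(-25.2);X=np.array([np.cos(a),np.sin(a)]);Y=np.array([-X[1],X[0]])
t=np.array([467.3,-261.8]);print('tab rel nest',(t-n)@X,(t-n)@Y,'origin',n-20*X)
# lamp box in rig frame
g=P.reshape(-1,3);e=g[:,:2]-n;rx=e@X;ry=e@Y
k=(g[:,2]>51)&(g[:,2]<58)&(abs(ry)<85)&(rx<-70)&(rx>-150);print('lamp y',np.percentile(ry[k],[.5,99.5]),'x',np.percentile(rx[k],[.5,99.5]))
k=(g[:,2]>7)&(g[:,2]<13)&(abs(ry)<95)&(rx<115)&(rx>-70);print('plate y',np.percentile(ry[k],[.5,99.5]),'x',np.percentile(rx[k],[.5,99.5]))
print(delta([572,196,240],down(np.radians(65))))
E
```

```text
469 nan nan
(561.2058715820312, -273.55743408203125) 36.07643508911133
 ** On entry to DLASCL parameter number  4 had an illegal value
 ** On entry to DLASCL parameter number  4 had an illegal valueTraceback (most recent call last):
  File "<stdin>", line 6, in <module>
    x, resids, rank, s = _umath_linalg.lstsq(a, b, rcond,
                         ~~~~~~~~~~~~~~~~~~~^^^^^^^^^^^^^
                                             signature=signature)
                                             ^^^^^^^^^^^^^^^^^^^^
    raise LinAlgError("SVD did not converge in Linear Least Squares")
numpy.linalg.LinAlgError: SVD did not converge in Linear Least Squares
```

```bash
python3 - <<'E'
from h import *
z=np.load('w1.npz');im,P=z['im'],z['P']
m=((im.max(2)<70)).astype(np.uint8); m[:140]=0;m[210:]=0;m[:,:220]=0;m[:,290:]=0
v,u=np.nonzero(m); q=P[v,u]; q=q[~np.isnan(q[:,2])]
A=np.c_[2*q[:,:2],np.ones(len(q))];s=np.linalg.lstsq(A,(q[:,:2]**2).sum(1),rcond=None)[0];print(s[:2],np.sqrt(s[2]+s[0]**2+s[1]**2))
n=s[:2];a=np.radians(-25.2);X=np.array([np.cos(a),np.sin(a)]);Y=np.array([-X[1],X[0]])
t=np.array([467.3,-261.8]);print('tab rel nest',(t-n)@X,(t-n)@Y,'origin',n-20*X)
g=P.reshape(-1,3);e=g[:,:2]-n;rx=e@X;ry=e@Y
k=(g[:,2]>51)&(g[:,2]<58)&(abs(ry)<85)&(rx<-70)&(rx>-150);print('lamp y',np.percentile(ry[k],[.5,99.5]),'x',np.percentile(rx[k],[.5,99.5]))
k=(g[:,2]>7)&(g[:,2]<13)&(abs(ry)<95)&(rx<115)&(rx>-70);print('plate y',np.percentile(ry[k],[.5,99.5]),'x',np.percentile(rx[k],[.5,99.5]))
print(delta([572,196,240],down(np.radians(65))))
E
```

```text
[ 561.12489805 -273.45843257] 33.97037902025356
tab rel nest -89.85922511016204 -29.399833440170454 origin [ 543.028357   -264.94284674]
lamp y [-80.09663844  80.91336521] x [-124.56117874  -70.75890591]
plate y [-83.70206926  83.86987298] x [-68.76622543  87.46270713]
(array([0.713 , 1.7285, 0.0348]), array([-0.0001, -0.0002,  0.0013]))
```

Request:
arm_command --rows '[[[0.07,0.17,0],[0,0,0]],[[0.14,0.34,0],[0,0,0]],[[0.21,0.51,0],[0,0,0]],[[0.28,0.68,0],[0,0,0]],[[0.35,0.85,0],[0,0,0]]]'

```text
clock: 2.45
position: [562.1, -41.2, 249.3]
ee_rot: [0.216, 0.976, 0.0, 0.0]
contact_force: [0.2, -0.7, 0.3]
gripper_width: 42.6
grasp_force: 0.0
```

Request:
arm_command --rows '[[[0.07,0.17,0],[0,0,0]],[[0.14,0.34,0],[0,0,0]],[[0.21,0.51,0],[0,0,0]],[[0.28,0.68,0.02],[0,0,0]],[[0.36,0.87,0.04],[0,0,0]]]'

```text
clock: 2.95
position: [572.1, 192.1, 239.7]
ee_rot: [0.216, 0.976, 0.0, 0.0]
contact_force: [1.5, -0.3, -0.5]
gripper_width: 42.7
grasp_force: 0.0
```

Request:
arm_command --rows '[[[0,0,0],[0,0,0]],[[0,0,0],[0,0,0]],[[0,0,0],[0,0,0]],[[0,0,0],[0,0,0]]]'

```text
clock: 3.35
position: [572.3, 190.3, 239.5]
ee_rot: [0.216, 0.976, 0.0, 0.0]
contact_force: [-1.1, 0.1, -0.1]
gripper_width: 43.0
grasp_force: 0.0
```

```bash
cat > g.py <<'E'
from h import *
def gear(name,c0=(572,196)):
    info=arm.camera_info('wrist'); im,d=arm.get_image('wrist'); cv2.imwrite(f'pics/{name}.png',im)
    P=cloud('wrist',d,info); hsv=cv2.cvtColor(im,cv2.COLOR_BGR2HSV)
    b=(hsv[...,1]>100)&(abs(hsv[...,0].astype(int)-112)<15)
    near=np.hypot(P[...,0]-c0[0],P[...,1]-c0[1])<45
    for lo,hi in ((63,76),(36,46)):
        q=P[near&b&(P[...,2]>lo)&(P[...,2]<hi)]
        print(lo,len(q),np.median(q[:,2]),cv2.minEnclosingCircle(q[:,:2].astype(np.float32)))
E
python3 - <<'E'
from g import *
gear('w2'); print(arm.read_state()['position'])
E
```

```text
63 281 67.97909164209926 ((573.2882690429688, 201.27333068847656), 10.781676292419434)
36 1134 40.02321485599637 ((573.3192749023438, 200.89242553710938), 27.91663932800293)
[572.29861084 190.4753284  239.48582088]
```

View pics/w2.png

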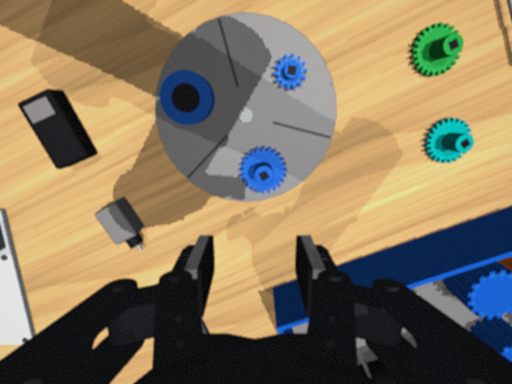

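The wrist view shows the gear at (263,170) with teeth and a tall square-bored hub. The pulley is at (187,97), the pinion at (290,72), and the green/turquoise look-alikes are off to the right. The hub and disc radii measure 10.8 and 27.9 mm, which match, so the gear centre is (573.3, 201.1).

```bash
python3 - <<'E'
from h import *
print(delta([573.3,201.1,46],down(np.radians(65))))
E
```

```text
(array([0.0145, 0.0399, 0.774 ]), array([0.0002, 0.0001, 0.0006]))
```

Request:
arm_command --rows '[[[0.014,0.04,0.15],[0,0,0]],[[0.014,0.04,0.3],[0,0,0]],[[0.014,0.04,0.45],[0,0,0]],[[0.014,0.04,0.55],[0,0,0]],[[0.014,0.04,0.6],[0,0,0]]]'

```text
clock: 3.9
position: [572.1, 200.9, 86.6]
ee_rot: [0.215, 0.977, -0.001, -0.002]
contact_force: [-0.1, -0.6, -0.4]
gripper_width: 42.9
grasp_force: 0.0
```

Request:
arm_command --rows '[[[0,0,0.03],[0,0,0]],[[0,0,0.07],[0,0,0]],[[0,0,0.12],[0,0,0]],[[0,0,0.174],[0,0,0]],[[0,0,0.174],[0,0,0]]]'

```text
clock: 4.4
position: [571.9, 202.0, 43.4]
ee_rot: [0.215, 0.977, -0.001, -0.001]
contact_force: [-0.8, -0.7, -0.0]
gripper_width: 42.9
grasp_force: 0.0
```

```bash
python3 - <<'E'
from h import *
print(arm.read_state()['position'],arm.read_state()['contact_force'],delta([573.3,201.1,46],down(np.radians(65))))
E
```

```text
[571.87339096 201.95558257  43.4254769 ] [-0.83786535 -0.7401706  -0.04280845] (array([-0.0066, -0.0007, -0.0103]), array([-0.001 , -0.0008,  0.0012]))
```

Close with a tiny correction upward.

Request:
arm_command --rows '[[[-0.005,0,-0.01],[0,0,0]],[[-0.005,0,-0.01],[0,0,0]],[[-0.005,0,-0.01],[0,0,0]],[[-0.005,0,-0.01],[0,0,0]],[[-0.005,0,-0.01],[0,0,0]]]' --grip 0

```text
clock: 4.9
position: [575.0, 202.5, 49.0]
ee_rot: [0.214, 0.977, 0.001, 0.001]
contact_force: [1.1, 0.1, 3.8]
gripper_width: 19.8
grasp_force: 59.0
```

Request:
arm_command --rows '[[[0,0,0],[0,0,0]],[[0,0,0],[0,0,0]],[[0,0,0],[0,0,0]]]'

```text
clock: 5.2
position: [575.0, 202.5, 48.9]
ee_rot: [0.214, 0.977, 0.001, 0.001]
contact_force: [0.9, -0.0, 5.2]
gripper_width: 19.7
grasp_force: 59.2
```

Request:
arm_command --rows '[[[0,0,-0.02],[0,0,0]],[[0,0,-0.06],[0,0,0]],[[0,0,-0.12],[0,0,0]],[[0,0,-0.2],[0,0,0]],[[0,0,-0.3],[0,0,0]]]'

```text
clock: 5.7
position: [573.1, 201.6, 122.8]
ee_rot: [0.215, 0.977, -0.001, -0.001]
contact_force: [-0.6, 0.3, -1.7]
gripper_width: 19.6
grasp_force: 58.8
```

Request:
arm_command --rows '[[[0,0,-0.1],[0,0,0]],[[0,0,-0.2],[0,0,0]],[[0,0,-0.3],[0,0,0]],[[0,0,-0.35],[0,0,0]],[[0,0,-0.35],[0,0,0]]]'

```text
clock: 6.2
position: [574.8, 202.5, 212.5]
ee_rot: [0.214, 0.977, 0.001, 0.001]
contact_force: [0.3, 0.4, -0.3]
gripper_width: 19.8
grasp_force: 58.8
```

```bash
python3 - <<'E'
from h import *
info=arm.camera_info('wrist'); im,d=arm.get_image('wrist'); cv2.imwrite('pics/w3.png',im)
P=cloud('wrist',d,info);hsv=cv2.cvtColor(im,cv2.COLOR_BGR2HSV);s=arm.read_state();T=R.from_quat(s['ee_rot'])
q=P[(hsv[...,1]>100)&(abs(hsv[...,0].astype(int)-112)<15)&(np.hypot(P[...,0]-573,P[...,1]-201)<50)&(P[...,2]>80)]
l=T.inv().apply(q-s['position']);print(len(l),np.percentile(l,[2,50,98],axis=0).round(1));print(s['position'],s['gripper_width'],delta([561.1,-273.5,210],down(np.radians(65))))
E
```

```text
6136 [[ -8.1 -33.8 -92.9]
 [ 10.    1.7   1.5]
 [ 25.   42.5  12.6]]
[573.97195578 202.16932162 210.56984935] 19.550027236766514 (array([-7.5070e-01, -1.7491e+00,  7.0000e-04]), array([ 0.0002, -0.0001,  0.0012]))
```

View pics/w3.png

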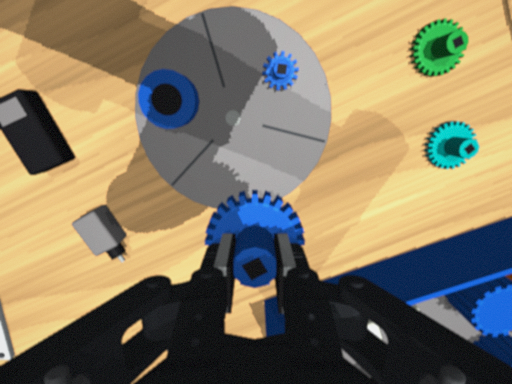

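The gear is held upright between the fingers at (255,245), and the pinion and pulley are still on the disc. Next I'll work out the gear's centre in the tool frame.

```bash
python3 - <<'E'
from h import *
info=arm.camera_info('wrist'); im,d=arm.get_image('wrist')
P=cloud('wrist',d,info);hsv=cv2.cvtColor(im,cv2.COLOR_BGR2HSV);s=arm.read_state();T=R.from_quat(s['ee_rot'])
q=P[(hsv[...,1]>100)&(abs(hsv[...,0].astype(int)-112)<15)&(np.hypot(P[...,0]-573,P[...,1]-201)<40)&(P[...,2]>120)]
l=T.inv().apply(q-s['position']);l=l[(l[:,2]>-45)&(abs(l[:,1])<35)]
h,e=np.histogram(l[:,2],bins=np.arange(-45,25,2));print(list(zip(e[h>0].round(),h[h>0])))
dz=e[20+np.argmax(h[20:])]+1
dsc=l[abs(l[:,2]-dz)<3];print('disc',dz,np.median(dsc[:,2]),cv2.minEnclosingCircle(dsc[:,:2].astype(np.float32)),dsc.min(0),dsc.max(0))
hub=l[l[:,2]<-18];hb=hub[abs(hub[:,2]-np.median(hub[:,2]))<3];print('hub',np.median(hb[:,2]),cv2.minEnclosingCircle(hb[:,:2].astype(np.float32)))
print(s['position'],s['clock'])
E
```

```text
Traceback (most recent call last):
IndexError: boolean index did not match indexed array along axis 0; size of axis is 35 but size of corresponding boolean axis is 34
```

```bash
python3 - <<'E'
from h import *
info=arm.camera_info('wrist'); im,d=arm.get_image('wrist')
P=cloud('wrist',d,info);hsv=cv2.cvtColor(im,cv2.COLOR_BGR2HSV);s=arm.read_state();T=R.from_quat(s['ee_rot'])
q=P[(hsv[...,1]>100)&(abs(hsv[...,0].astype(int)-112)<15)&(np.hypot(P[...,0]-573,P[...,1]-201)<40)&(P[...,2]>120)]
l=T.inv().apply(q-s['position']);l=l[(l[:,2]>-45)&(abs(l[:,1])<35)]
h,e=np.histogram(l[:,2],bins=np.arange(-45,25,2));print([(int(a),int(b)) for a,b in zip(e,h) if b])
dz=e[20+np.argmax(h[20:])]+1
dsc=l[abs(l[:,2]-dz)<3];print('disc',dz,np.median(dsc[:,2]),cv2.minEnclosingCircle(dsc[:,:2].astype(np.float32)),dsc.min(0),dsc.max(0))
hub=l[l[:,2]<-18];hb=hub[abs(hub[:,2]-np.median(hub[:,2]))<3];print('hub',np.median(hb[:,2]),cv2.minEnclosingCircle(hb[:,:2].astype(np.float32)))
print(s['position'],s['clock'])
E
```

```text
[(-45, 15), (-43, 8), (-41, 1), (-39, 3), (-37, 6), (-33, 4), (-31, 3), (-29, 8), (-27, 20), (-25, 4), (-23, 41), (-21, 1060), (-19, 184), (-17, 74), (-15, 81), (-13, 78), (-11, 74), (-9, 82), (-7, 97), (-5, 104), (-3, 50), (-1, 54), (1, 54), (3, 60), (5, 81), (7, 2194), (9, 414), (11, 138), (13, 122), (15, 52), (17, 9)]
disc 8 8.304109152217865 ((0.9745712876319885, 0.5460516810417175), 27.797056198120117) [-25.69741424 -26.65130189   5.08960556] [28.66631282 27.63861771 10.96891587]
hub -19.722713956403968 ((1.6644139289855957, 0.019152211025357246), 11.894044876098633)
[573.30206632 201.72236933 208.76084907] 6.35
```

```bash
python3 - <<'E'
from h import *
print(delta([561.8,-274.4,200],down(np.radians(65))))
E
```

```text
(array([-0.7566, -1.7483,  0.0374]), array([-0.0007, -0.0007,  0.0012]))
```

Request:
arm_command --rows '[[[-0.05,-0.12,0],[0,0,0]],[[-0.12,-0.28,0],[0,0,0]],[[-0.19,-0.44,0],[0,0,0]],[[-0.26,-0.6,0],[0,0,0]],[[-0.33,-0.76,0],[0,0,0]]]'

```text
clock: 6.85
position: [568.5, -6.6, 208.7]
ee_rot: [0.214, 0.977, -0.001, -0.002]
contact_force: [1.0, -0.4, -0.3]
gripper_width: 19.9
grasp_force: 58.8
```

Request:
arm_command --rows '[[[-0.07,-0.16,0],[0,0,0]],[[-0.14,-0.32,0],[0,0,0]],[[-0.21,-0.48,0],[0,0,0]],[[-0.28,-0.64,0],[0,0,0]],[[-0.34,-0.78,0],[0,0,0]]]'

```text
clock: 7.35
position: [564.0, -219.5, 208.5]
ee_rot: [0.215, 0.977, -0.0, -0.002]
contact_force: [0.5, 0.3, -0.7]
gripper_width: 19.9
grasp_force: 58.8
```

Request:
arm_command --rows '[[[-0.04,-0.1,0],[0,0,0]],[[-0.07,-0.18,0],[0,0,0]],[[-0.08,-0.21,0],[0,0,0]],[[-0.08,-0.21,0],[0,0,0]],[[-0.08,-0.21,0],[0,0,0]]]'

```text
clock: 7.85
position: [561.0, -272.9, 209.6]
ee_rot: [0.214, 0.977, 0.0, -0.001]
contact_force: [0.2, 0.0, -0.9]
gripper_width: 19.7
grasp_force: 58.9
```

```bash
python3 - <<'E'
from h import *
s=arm.read_state();print(s['position'],s['gripper_width'],delta([561.8,-274.4,60],down(np.radians(64.8))))
E
```

```text
[ 561.04179347 -272.92043786  209.61918364] 19.731101444964906 (array([-0.0062, -0.0041,  0.5985]), array([-0.    , -0.0005,  0.0025]))
```

Request:
arm_command --rows '[[[-0.006,-0.004,0.1],[0,0,0]],[[-0.006,-0.004,0.25],[0,0,0]],[[-0.006,-0.004,0.4],[0,0,0]],[[-0.006,-0.004,0.52],[0,0,0]],[[-0.006,-0.004,0.6],[0,0,0]]]'

```text
clock: 8.35
position: [561.2, -273.3, 57.9]
ee_rot: [0.214, 0.977, 0.0, -0.002]
contact_force: [-0.0, -0.8, 0.0]
gripper_width: 19.8
grasp_force: 58.8
```

Request:
arm_command --rows '[[[0,0,0],[0,0,0]],[[0,0,0],[0,0,0]],[[0,0,0],[0,0,0]]]'

```text
clock: 8.65
position: [563.6, -275.0, 62.3]
ee_rot: [0.214, 0.977, -0.0, 0.002]
contact_force: [0.4, 0.3, -0.4]
gripper_width: 20.3
grasp_force: 58.8
```

```bash
python3 - <<'E'
from h import *
s=arm.read_state();print(s['position'],s['gripper_width'],delta([561.8,-274.4,28],down(np.radians(64.8))))
info=arm.camera_info('wrist'); im,d=arm.get_image('wrist'); cv2.imwrite('pics/w4.png',im)
s=arm.read_state();T=R.from_quat(s['ee_rot'])
# project expected nest ring (top) and gear disc rim into image to compare
E=np.linalg.inv(np.array(info['extrinsics']));th=np.linspace(0,2*np.pi,60)
def draw(pts,col):
    p=(E@np.c_[pts,np.ones(len(pts))].T)[:3];uv=np.c_[p[0]/p[2]*info['fx']+info['cx'],p[1]/p[2]*info['fy']+info['cy']]
    cv2.polylines(im,[uv.round().astype(int)],True,col,1)
draw(np.c_[561.1+37*np.cos(th),-273.5+37*np.sin(th),0*th+17],(0,0,255))
g=T.apply(np.c_[1+28*np.cos(th),.5+28*np.sin(th),0*th+8.3])+s['position'];draw(g,(0,255,255))
cv2.imwrite('pics/w4.png',cv2.resize(im[100:330,130:380],None,fx=2.4,fy=2.4,interpolation=cv2.INTER_CUBIC))
E
```

```text
[ 563.62677519 -274.989623     62.31311017] 20.29581639882465 (array([ 0.0081, -0.001 ,  0.1372]), array([0.0001, 0.0011, 0.0028]))
```

View pics/w4.png

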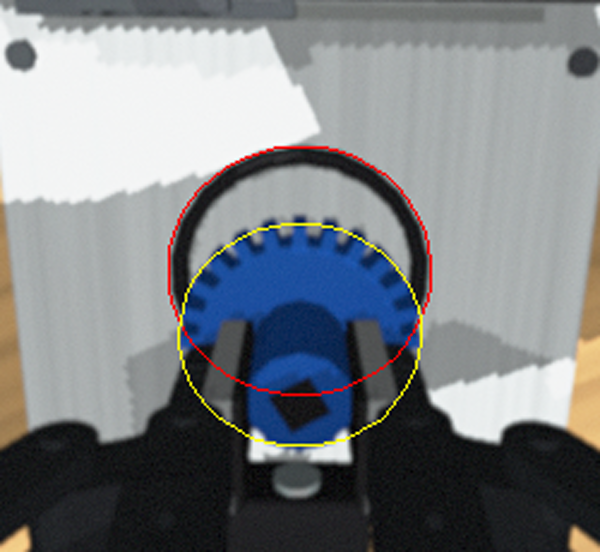

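The overlay shows the ring fit (red) on the real ring within 1 mm, and the gear rim about 1.5 mm towards the camera from the model. That is within the 4 mm clearance once corrected.

Request:
arm_command --rows '[[[0.002,0,0.03],[0,0,0]],[[0.002,0,0.06],[0,0,0]],[[0.002,0,0.09],[0,0,0]],[[0.002,0,0.11],[0,0,0]],[[0.002,0,0.12],[0,0,0]]]'

```text
clock: 9.2
position: [561.2, -275.0, 29.4]
ee_rot: [0.215, 0.977, 0.0, -0.001]
contact_force: [-0.1, -0.7, -0.8]
gripper_width: 19.8
grasp_force: 58.8
```

Request:
arm_command --rows '[[[0,0,0],[0,0,0]],[[0,0,0],[0,0,0]],[[0,0,0],[0,0,0]],[[0,0,0],[0,0,0]]]'

```text
clock: 9.6
position: [562.0, -275.1, 30.8]
ee_rot: [0.214, 0.977, -0.0, 0.0]
contact_force: [0.2, -0.1, -0.8]
gripper_width: 19.8
grasp_force: 58.8
```

```bash
python3 - <<'E'
from h import *
s=arm.read_state();print(s['position'],s['contact_force'],delta([562.4,-274.8,28],down(np.radians(64.8))))
E
```

```text
[ 561.9737298  -275.0646946    30.80034354] [ 0.23846867 -0.07423558 -0.7692984 ] (array([-0.0011,  0.0017,  0.0112]), array([0.    , 0.0002, 0.0025]))
```

Well centred, no contact yet. Easing down.

Request:
arm_command --rows '[[[0,0,0.004],[0,0,0]],[[0,0,0.008],[0,0,0]],[[0,0,0.011],[0,0,0]],[[0,0,0.011],[0,0,0]],[[0,0,0.011],[0,0,0]]]'

```text
clock: 10.1
position: [561.8, -275.0, 28.0]
ee_rot: [0.214, 0.977, -0.0, 0.0]
contact_force: [-1.4, 0.1, 1.2]
gripper_width: 20.0
grasp_force: 59.1
```

Request:
arm_command --rows '[[[0,0,0.002],[0,0,0]],[[0,0,0.004],[0,0,0]],[[0,0,0.004],[0,0,0]]]'

```text
clock: 10.4
position: [561.7, -275.0, 28.0]
ee_rot: [0.214, 0.977, -0.0, 0.0]
contact_force: [-2.4, 1.6, 6.7]
gripper_width: 20.1
grasp_force: 59.6
```

On the floor (28 mm as predicted, with force rising). Opening now.

Request:
arm_command --rows '[[[0,0,0],[0,0,0]],[[0,0,0],[0,0,0]],[[0,0,0],[0,0,0]],[[0,0,0],[0,0,0]],[[0,0,0],[0,0,0]]]' --grip 0.5

```text
clock: 10.9
position: [561.7, -275.0, 26.5]
ee_rot: [0.214, 0.977, 0.0, -0.0]
contact_force: [-0.0, -0.0, 0.2]
gripper_width: 42.5
grasp_force: 0.0
```

Request:
arm_command --rows '[[[0,0,-0.06],[0,0,0]],[[0,0,-0.15],[0,0,0]],[[0,0,-0.3],[0,0,0]],[[0,0,-0.45],[0,0,0]],[[0,0,-0.6],[0,0,0]]]'

```text
clock: 11.4
position: [561.5, -275.0, 178.1]
ee_rot: [0.214, 0.977, -0.0, -0.0]
contact_force: [-0.2, 0.3, 0.9]
gripper_width: 42.7
grasp_force: 0.0
```

Request:
arm_command --rows '[[[0,0,-0.1],[0,0,0]],[[0,0,-0.1],[0,0,0]],[[0,0,-0.1],[0,0,0]],[[0,0,-0.1],[0,0,0]],[[0,0,-0.1],[0,0,0]]]'

```text
clock: 11.9
position: [561.1, -274.8, 200.0]
ee_rot: [0.214, 0.977, 0.0, -0.002]
contact_force: [-0.1, 0.1, -0.4]
gripper_width: 42.5
grasp_force: 0.0
```

```bash
python3 - <<'E'
from h import *
info=arm.camera_info('wrist'); im,d=arm.get_image('wrist'); cv2.imwrite('pics/w5.png',im)
P=cloud('wrist',d,info);hsv=cv2.cvtColor(im,cv2.COLOR_BGR2HSV)
b=(hsv[...,1]>100)&(abs(hsv[...,0].astype(int)-112)<15)&(np.hypot(P[...,0]-561,P[...,1]+273)<50)
for lo,hi in ((42,54),(15,25)):
    q=P[b&(P[...,2]>lo)&(P[...,2]<hi)];print(lo,len(q),np.median(q[:,2]),q[:,2].std(),cv2.minEnclosingCircle(q[:,:2].astype(np.float32)))
t=P[(P[...,2]>96)&(P[...,2]<106)&(np.hypot(P[...,0]-467,P[...,1]+262)<30)];r=cv2.minAreaRect(t[:,:2].astype(np.float32));print('tab',r,len(t),t.mean(0))
m=(im.max(2)<60)&(np.hypot(P[...,0]-561,P[...,1]+273.5)<45)&(P[...,2]<25)
print('ring',cv2.minEnclosingCircle(P[m][:,:2].astype(np.float32)))
print(arm.read_state()['position'],delta([*r[0],170],down(np.radians(64.8))))
E
```

```text
42 312 47.0623297418546 1.0140403227613008 ((561.3773803710938, -274.2945556640625), 10.932656288146973)
15 1199 19.038042849470685 0.923649764413324 ((561.3410034179688, -275.02764892578125), 27.937776565551758)
tab ((467.30841064453125, -261.9006042480469), (11.854313850402832, 22.177242279052734), 63.059486389160156) 490 [ 467.3423296  -261.85141243   99.95409547]
ring ((561.1505126953125, -273.5978698730469), 35.79370880126953)
[ 561.21806221 -274.84212324  200.21186571] (array([ 0.3624, -0.1103,  0.1219]), array([-0.0002, -0.0009,  0.0024]))
```

View pics/w5.png

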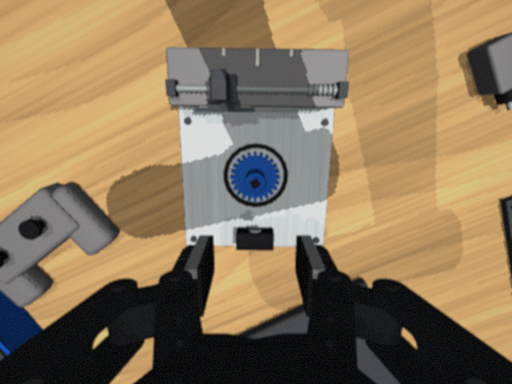

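The gear sits flat in the nest at (255,178), 1 mm off centre with its hub top at 47 mm. The shutter is still shut, with the tab at (222,85), world (467.3, -261.9). Next: move over the tab and down.

Request:
arm_command --rows '[[[0.12,-0.04,0],[0,0,0]],[[0.24,-0.08,0],[0,0,0]],[[0.362,-0.11,0],[0,0,0.0]],[[0.362,-0.11,0.12],[0,0,0]],[[0.362,-0.11,0.2],[0,0,0]]]'

```text
clock: 12.45
position: [466.7, -261.7, 150.7]
ee_rot: [0.215, 0.977, 0.0, -0.0]
contact_force: [0.2, -0.4, -0.7]
gripper_width: 42.6
grasp_force: 0.0
```

Request:
arm_command --rows '[[[0,0,0],[0,0,0]],[[0,0,0],[0,0,0]],[[0,0,0],[0,0,0]],[[0,0,0],[0,0,0]]]'

```text
clock: 12.85
position: [468.9, -262.3, 152.7]
ee_rot: [0.214, 0.977, -0.0, 0.001]
contact_force: [0.6, 0.1, -0.6]
gripper_width: 42.6
grasp_force: 0.0
```

```bash
python3 - <<'E'
from h import *
s=arm.read_state();print(s['position'],delta([467.3,-261.9,76],down(np.radians(64.8))))
E
```

```text
[ 468.91938056 -262.29148183  152.73603613] (array([ 0.0072, -0.0014,  0.3069]), array([0.0001, 0.0007, 0.0025]))
```

Request:
arm_command --rows '[[[0.005,-0.001,0.06],[0,0,0]],[[0.005,-0.001,0.13],[0,0,0]],[[0.005,-0.001,0.2],[0,0,0]],[[0.005,-0.001,0.26],[0,0,0]],[[0.005,-0.001,0.3],[0,0,0]]]'

```text
clock: 13.35
position: [467.0, -261.8, 76.3]
ee_rot: [0.214, 0.977, -0.0, 0.0]
contact_force: [0.1, 0.6, 0.1]
gripper_width: 42.7
grasp_force: 0.0
```

Request:
arm_command --rows '[[[0,0,0],[0,0,0]],[[0,0,0],[0,0,0]],[[0,0,0],[0,0,0]]]'

```text
clock: 13.65
position: [467.6, -262.0, 77.7]
ee_rot: [0.214, 0.977, -0.0, 0.001]
contact_force: [0.5, 0.9, -0.3]
gripper_width: 42.5
grasp_force: 0.0
```

Request:
arm_command --rows '[[[0,0,0],[0,0,0]],[[0,0,0],[0,0,0]],[[0,0,0],[0,0,0]],[[0,0,0],[0,0,0]],[[0,0,0],[0,0,0]]]' --grip 0

```text
clock: 14.15
position: [466.9, -262.3, 77.4]
ee_rot: [0.215, 0.977, -0.0, 0.0]
contact_force: [-2.4, -2.7, 5.7]
gripper_width: 10.6
grasp_force: 60.1
```

```bash
python3 - <<'E'
from h import *
s=arm.read_state();print(s['position'],s['contact_force'],s['gripper_width'],s['grasp_force'],delta([467.3+30*.4258,-261.9+30*.9048,76]))
E
```

```text
[ 466.91906813 -262.28623552   77.44177675] [-2.41783836 -2.68050514  5.71801777] 10.580196264413601 60.146859884262085 (array([-0.0016,  0.122 ,  0.0057]), array([0., 0., 0.]))
```

Request:
arm_command --rows '[[[0,0.015,0],[0,0,0]],[[0,0.03,0],[0,0,0]],[[0,0.045,0],[0,0,0]],[[0,0.06,0],[0,0,0]],[[0,0.075,0],[0,0,0]]]'

```text
clock: 14.65
position: [474.7, -245.9, 77.4]
ee_rot: [0.214, 0.977, -0.001, 0.0]
contact_force: [-2.0, -7.4, 4.5]
gripper_width: 11.2
grasp_force: 60.2
```

Request:
arm_command --rows '[[[0,0.015,0],[0,0,0]],[[0,0.03,0],[0,0,0]],[[0,0.045,0],[0,0,0]],[[0,0.045,0],[0,0,0]],[[0,0.045,0],[0,0,0]]]'

```text
clock: 15.15
position: [479.3, -236.2, 77.4]
ee_rot: [0.214, 0.977, -0.001, 0.0]
contact_force: [-2.8, -8.8, 3.8]
gripper_width: 10.7
grasp_force: 60.2
```

```bash
python3 - <<'E'
from h import *
s=arm.read_state();print(s['position'],s['contact_force'],s['gripper_width'],s['grasp_force'],delta([467.3+30*.4258,-261.9+30*.9048,77.4]))
info=arm.camera_info('wrist'); im,d=arm.get_image('wrist');P=cloud('wrist',d,info)
t=P[(P[...,2]>95)&(P[...,2]<104)&(np.hypot(P[...,0]-480,P[...,1]+235)<25)]
print('tab',t.mean(0),len(t),cv2.minAreaRect(t[:,:2].astype(np.float32)))
im,d=arm.get_image('top')
cv2.imwrite('pics/w6.png',np.hstack([cv2.resize(cv2.imread('pics/w5.png')[:1,:1],(1,384)),arm.get_image('wrist')[0],cv2.resize(im[195:245,295:350],(280,384))]))
E
```

```text
[ 479.28734311 -236.22290265   77.4489603 ] [-2.81440862 -8.81730549  3.81122765] 10.661176174040401 60.151355266571045 (array([-0.0004,  0.0066,  0.0002]), array([0., 0., 0.]))
tab [ 476.03628546 -234.38883247   99.80139733] 1681 ((474.2775573730469, -235.41009521484375), (30.203088760375977, 29.37613296508789), 27.158302307128906)
```

View pics/w6.png

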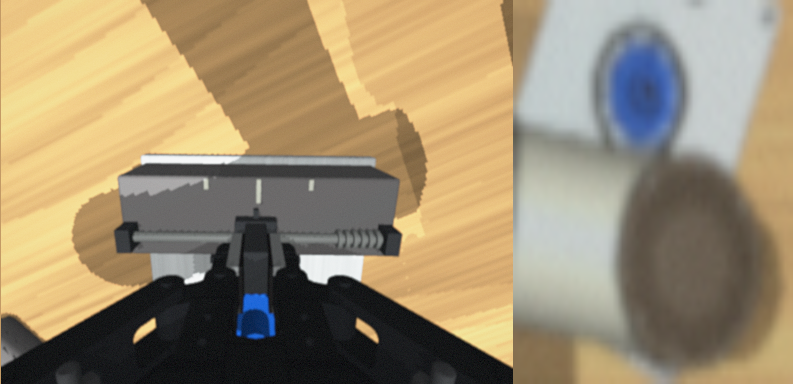

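The tab at (256,225) lines up with the long middle rib at (258,190). The spring force is about 9 N and the gear is still in the nest. Travel is about 28.8 mm, so I'll nudge 1 mm and hold.

Request:
arm_command --rows '[[[0,0.005,0],[0,0,0]],[[0,0.005,0],[0,0,0]],[[0,0.005,0],[0,0,0]],[[0,0.005,0],[0,0,0]],[[0,0.005,0],[0,0,0]]]'

```text
clock: 15.8
position: [479.7, -235.3, 77.4]
ee_rot: [0.215, 0.977, -0.001, 0.0]
contact_force: [-2.8, -9.5, 4.2]
gripper_width: 10.8
grasp_force: 60.2
```

Request:
arm_command --rows '[[[0,0,0],[0,0,0]],[[0,0,0],[0,0,0]],[[0,0,0],[0,0,0]],[[0,0,0],[0,0,0]],[[0,0,0],[0,0,0]]]'

```text
clock: 16.3
position: [479.7, -235.3, 77.4]
ee_rot: [0.215, 0.977, -0.001, 0.0]
contact_force: [-1.5, -9.5, 4.9]
gripper_width: 10.6
grasp_force: 60.2
```

```bash
python3 - <<'E'
from h import *
s=arm.read_state();print(s['position'],s['contact_force'],s['gripper_width'],s['grasp_force'],np.abs(s['joint_vel']).max())
print(arm.job_done())
E
```

```text
[ 479.74346042 -235.26337151   77.43800466] [-1.52175589 -9.50959088  4.87749618] 10.584048622470615 60.18919765949249 0.001550904002981168
the job is handed in; nothing more can be done
None
```

The gear is seated flat in the nest, about 1 mm off centre, and the gripper is still holding the shutter steady at about 30 mm, half travel; I handed the job in at about 16 s, and no verdict came back.

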